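# Seat the high-voltage label holder behind the shelf lip and hold it

### The job

Take the yellow warning label holder out of the rack and push it down behind the sprung lip of the label rail on the front edge of the instrument shelf, between the two blue thumbscrews, until its foot is fully home on the bottom of the channel. Keep hold of it and finish like that, upright and still pressed firmly down with about a kilo's push, because I will then tighten the thumbscrews: do not let go. Leave the other two label holders in the rack, and the multimeter and the screwdriver where they are.

Things in the scene. Friction and masses are not known exactly. Their poses are not given: they have to be found in the camera images.
- yellow_holder: Upright label plate, 60 g; black frame, yellow card with triangle on both faces (either may face front). Origin: centre of foot; z up, x through thickness, y along width. Frame (grip it high, across x) 9 thick, 64 wide, 34 to 90 mm above foot; tongue below it 5 thick, 60 wide, 34 tall, lowest 4 mm bevelled to 3 thick. Starts in any slot of the rack, its x along the rack's x.
- blue_holder: Blue label holder. Built exactly like the yellow one, but with a blue card with two pale bars; stands in another slot of the rack and stays there.
- green_holder: Green label holder. Built exactly like the yellow one, but with a green card with two pale bars; stands in another slot of the rack and stays there.
- rack: Grey plastic rack, fixed to the bench, 136 mm (x) by 86 mm (y) by 26 mm high, origin at the centre of its underside. Three slots across it at x = -45, 0 and 45 mm, each 6.6 mm by 62 mm, with floor 4 mm above the bench (22 mm deep). Holders lift straight up out of it.
- rail_ledge: The rail's aluminium bottom ledge, 24 by 120 mm, 4 mm thick: its top face is the channel bottom, 88 mm above the bench. Origin on that face at the rear wall, in the middle; axes as the shelf. The holder's foot is to be pressed onto it with about 10 N.
- shelf: Instrument shelf, fixed: white board 220 deep, 380 wide, top 120 mm above the bench. Origin on the bench under the middle of its front edge; x points back (away from the robot), y along the edge. On it, over 64 mm behind the edge and over 77 mm to either side of the middle, stand an orange supply (+y, 95 mm high) and a grey one (-y, 80 mm high).
- rail_seat (a point): Goal point for the holder's foot: middle of the label channel's bottom, 88 mm above the bench, 2.5 mm in front of the channel's rear wall. Axes as the shelf; the holder's x goes along this x, either way round. Blue thumbscrews' shanks (4 mm thick) cross the channel 10 mm above its bottom, 45 mm either side of the middle. The bottom is a hard stop.
- rail_mouth (a point): Middle of the channel's open top, level with the shelf top, 32 mm above the channel bottom, 5.5 mm in front of the rear wall (the shelf's front edge); the mouth is about 11 mm wide there. With the holder home, shelf board and lip stand 32 and 36 mm above its foot: keep fingertips above that.
- lip (a joint): Sprung red steel lip, front of the channel, 76 mm long, hinged at the bottom; rad, 0 closed, grows (to 0.40) away from the shelf. Closed: 2.5 mm throat to the rear wall 20 mm above the bottom, flaring to 15 mm at 36 mm. The tongue opens it to about 0.13, squeezed by 5 N: pushing in, 2 to 6 N are felt from 22 mm above the bottom on; that is not yet home.
- multimeter: Orange and black multimeter lying on the shelf board in the middle bay, 140 by 74 by 32 mm (its x is its length), origin at the centre of its underside, at least 40 mm behind the front edge.
- screwdriver: Red-handled screwdriver, 190 mm long, lying on the bench along its x.
Not all that is in view belongs to the job. What is shaped like the yellow_holder but purple is not meant. Several things have the shape of the rack; the one meant has the colours described above.

How it is judged:
By the outcome, as a careful person would: the job done as asked, in the order asked, and still so for the second after the job is handed in, while the arm keeps its last pose, push and grip.
It also fails if it takes over 42 s, if anything falls off the work surface, if the arm or the gripper's body presses on something with over 40 N, if the wrist force passes 120 N, or if a joint passes its speed limit or range.

### The arm

A 7-joint arm with a two-finger parallel gripper is mounted at the origin on the work surface. World frame = base frame: x ahead of the robot, y to its left, z up, the work surface at z = 0. Lengths are in m, angles in rad, forces in N, time in s.
With the tool pointing down it reaches from about 0.4 to 0.85 m from the base axis. Payload 10.4 kg.
Tool frame: the origin (TCP) lies at the very end of the fingers, on their centre line; the grasp point (between the pads) lies 19 mm behind it; z points along the fingers, y is the line along which they close (so a half turn about z gives the same grasp; the last joint's range is limited). The gripper opens to 87 mm and grips with 3 to 60 N. Pads are 19 mm wide; open, the fingers measure 117 mm over their backs; the gripper's body (75 mm by 190 mm) begins 51 mm behind the grasp point.
Start: joints at [-1.27, 0.332, -0.065, 1.46, 0.022, 1.35, -0.088], TCP at [0.199, 0.593, 0.223] pointing down, gripper open.
Joint ranges: [-2.6, 2.6], [-0.5, 2.12], [-1.47, 1.34], [0.16, 2.42], [-1.27, 4.41], [0.06, 2.06], [-2.6, 2.6]. Speed limits (rad/s): [2.22, 2.22, 2.79, 2.79, 3.14, 3.14, 3.14].

### API

Orientations are given as a unit quaternion [x, y, z, w].
In Python, from station import arm gives the robot as it stands.
- The arm moves only by the shell command python3 -m jog 'ROWS' [FORCE]. ROWS is JSON, a list of rows, each a list of 5 numbers: the opening, from 0 (shut) to 1 (fully open), then the shift along the tool's x, y, z in mm, then the turn about the tool's z in degrees. A call has 1 to 5 rows; each row is the pose to reach, as a shift and turn from the pose commanded when the call began, along the tool's axes at that moment; what a row does not reach only later rows make up. A row lasts 1/10 s, in which the tool goes at most 50 mm and 8.59 degrees, less where a joint would pass 70% of its speed; a pose out of reach is approached as far as the arm can. A call with a gripper value outside its range is refused whole. The fingers move at their own pace and stop on an object; FORCE is the grip in N (left out, the last holds). Time passes only in rows, so rows that repeat a pose let the fingers close. It gives the time, the measured TCP pose, the force, the opening and the grip force at its end, in the units of the state.
- arm.get_obs(): the state, without advancing time (a new reading comes with each control period).
- arm.capture(name): name is "side" or "top" or "wrist"; returns (picture, depth): 480x640x3 uint8, blue, green, red; 480x640 float32, m along the optical axis (not along the pixel's ray), 0 where there is no reading.
- arm.get_calibration(name): a dict with "fovy" (degrees; the focal length in pixels is half the picture's height over the tangent of half this angle, whatever the lens; pixels are square), "cx", "cy" (the principal point, pixels), "cam_to_world" (4x4, takes a point from camera to world coordinates). Camera axes: x right, y up, looking along -z (the intrinsics and any distortion apply to the point x, -y, -z); pixel columns grow to the right and rows downward; lengths in m; the calibration is good to about 2 mm. A picture is of the moment at which its call begins: read the wrist's pose just before it. get_calibration takes no time and is no camera call; for the wrist camera it gives the pose at the moment of the call.
- arm.job_done(): hands the job in; it is judged then, once.
The state is a dict: "t": time; "q": joint angles; "joint_vel": joint speeds; "joint_torque": joint torques, N m; "eef_pos": TCP position; "tcp_rot": TCP orientation; "wrist_force": force on the tool from outside, world axes, zero at the start; "torque": the same for the moment, N m; "grip_width": finger opening in m; "finger_force": force on a finger pad.
Only numpy, scipy, OpenCV 4.12 (cv2) and the standard library are available. Lean on these libraries where they do the work, as an engineer would, in place of code of your own. Each camera call takes 0.05 s, during which the arm holds its last target. There are 200 camera calls.

## Working session

There is one attempt and no reset: what is moved stays moved. The work goes in short steps, Python scripts to look and compute and a shell command to move; the robot and the scene stay as the last step left them, time stands still between calls to the robot, and variables do not carry over. Pictures are saved under pics/ and viewed, at most 10 in all, crops included, and the job is handed in when it is done.

```bash
ls; mkdir -p pics; python3 - <<'E'
from station import arm
import cv2,numpy as np
o=arm.get_obs();print(o)
ims=[]
for n in("side","top","wrist"):
    c=arm.get_calibration(n);print(n,c)
    im,d=arm.capture(n);cv2.imwrite(f"pics/{n}0.png",im);np.save(f"pics/{n}0.npy",d)
E
```

```text
pics
{'t': 0.0, 'q': array([-1.26959794,  0.33286208, -0.06471624,  1.46093782,  0.02163342,
        1.34988373, -0.08850718]), 'joint_vel': array([ 0.00099265,  0.00039894,  0.00205034,  0.00044178,  0.00068616,
       -0.00377332,  0.00063783]), 'joint_torque': array([-7.79956554e-04, -6.23257613e+01,  2.41310470e-02, -3.89910936e+01,
       -6.13478338e-02,  3.98213882e-02,  1.64878516e-04]), 'eef_pos': array([0.19874196, 0.59215846, 0.22176177]), 'tcp_rot': array([ 1.61174837e-01,  9.86925623e-01, -6.93900239e-04, -6.69647478e-05]), 'wrist_force': array([ 0.30906322, -0.15661872, -0.54316105]), 'torque': array([ 0.02324967, -0.03701824, -0.00370459]), 'finger_force': 0.0, 'grip_width': 0.08672061680496669}
side {'fovy': 57.00694648571688, 'cx': 325.4408898847161, 'cy': 235.38642395631248, 'cam_to_world': array([[ 0.82957284,  0.37289352, -0.41564327,  0.17353092],
       [-0.55795973,  0.52404357, -0.64347437, -0.67701014],
       [-0.02213224,  0.76572107,  0.64279189,  0.73308483],
       [ 0.        ,  0.        ,  0.        ,  1.        ]])}
top {'fovy': 48.4572818823445, 'cx': 320.1201720047721, 'cy': 235.8639749441083, 'cam_to_world': array([[ 2.05787179e-03,  9.85375273e-01, -1.70385844e-01,
         3.76166588e-01],
       [-9.99965636e-01,  6.59387781e-04, -8.26392982e-03,
        -2.05997415e-02],
       [-8.03072176e-03,  1.70396995e-01,  9.85342769e-01,
         1.20622407e+00],
       [ 0.00000000e+00,  0.00000000e+00,  0.00000000e+00,
         1.00000000e+00]])}
wrist {'fovy': 62.112766819457065, 'cx': 312.8337350320648, 'cy': 242.28626353305918, 'cam_to_world': array([[ 0.31833262, -0.9062694 , -0.27810092,  0.12262104],
       [ 0.947978  ,  0.30388287,  0.09483095,  0.61791153],
       [-0.00143228, -0.29382134,  0.95585928,  0.38527541],
       [ 0.        ,  0.        ,  0.        ,  1.        ]])}
```

View pics/top0.png

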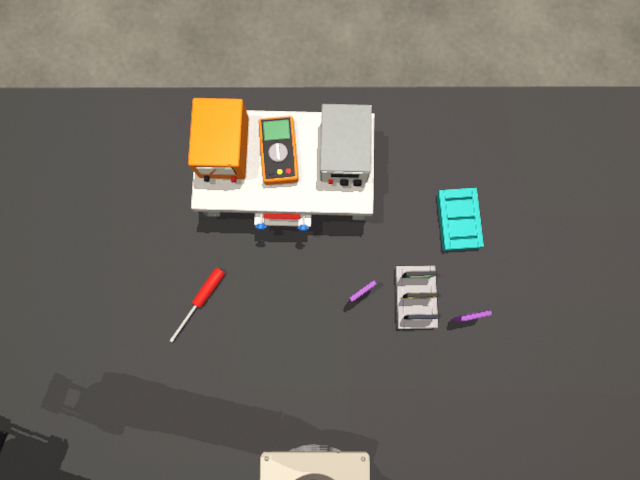

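View pics/side0.png

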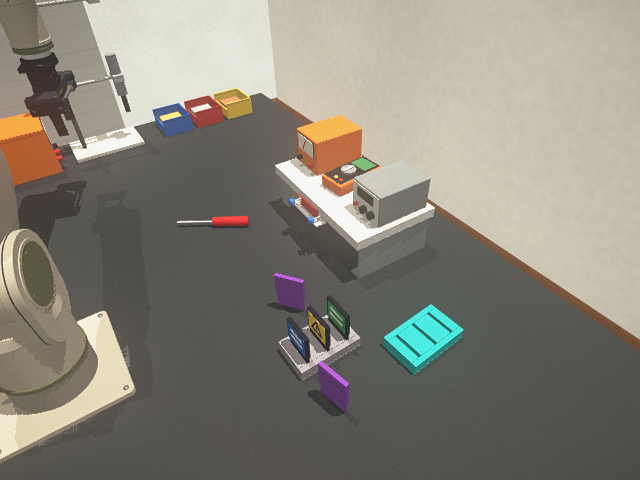

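The top view shows the grey rack at about (417,297), with holders at (420,275) green, (420,295) yellow and (420,317) blue. The shelf rail has its red lip at (283,215) and blue thumbscrews at (261,226) and (304,228).

Candidates in the side view:
- Yellow card at (318,328): the one I want.
- Blue holder at (298,340) and green holder at (338,317).
- Purple decoys at (290,292) and (334,387).
- Turquoise rack at (423,338): not the rack meant. The grey one at (320,348) is.

I choose the yellow card in the grey rack's middle slot and will check it in a close crop.

```bash
cat > h.py <<'E'
from station import arm
import cv2,numpy as np
def ray(c,uv):
    f=240/np.tan(np.radians(c['fovy'])/2); uv=np.atleast_2d(uv).astype(float)
    d=np.c_[(uv[:,0]-c['cx'])/f,-(uv[:,1]-c['cy'])/f,-np.ones(len(uv))]
    M=c['cam_to_world']; return M[:3,3],d@M[:3,:3].T
def plane(c,uv,z):
    o,d=ray(c,uv); return o+d*((z-o[2])/d[:,2])[:,None]
def cloud(c,dep):
    v,u=np.mgrid[:480,:640]; o,d=ray(c,np.c_[u.ravel(),v.ravel()])
    return (o+d*dep.reshape(-1,1)).reshape(480,640,3)
def mask(im,lo,hi):
    return cv2.inRange(cv2.cvtColor(im,cv2.COLOR_BGR2HSV),lo,hi)
E
python3 - <<'E'
from h import *
s=cv2.imread('pics/side0.png');cv2.imwrite('pics/crop1.png',cv2.resize(s[270:420,240:380],None,fx=4,fy=4,interpolation=cv2.INTER_CUBIC))
for n in('side','top'):
    im=cv2.imread(f'pics/{n}0.png');c=arm.get_calibration(n);P=cloud(c,np.load(f'pics/{n}0.npy'))
    # holders: points high above bench near the rack
    A=P.reshape(-1,3);print(n)
    roi=np.s_[250:350,380:450] if n=='top' else np.s_[280:400,270:370]
    R=P[roi];print('roi z pct',np.percentile(R[...,2],[1,50,90,99]))
    hsv=cv2.cvtColor(im,cv2.COLOR_BGR2HSV)[roi]
    for k,lo,hi in(('y',(18,90,60),(32,255,255)),('g',(45,90,30),(80,255,255)),('b',(100,90,30),(125,255,255))):
        m=cv2.inRange(hsv,lo,hi)>0
        if m.sum()>3:
            q=R[m];print(k,m.sum(),np.median(q,0).round(4),q.min(0).round(3),q.max(0).round(3))
    m=(R[...,2]>.082)&(R[...,2]<.1)
    q=R[m];print('tops',m.sum());
    for x0 in np.arange(.35,.55,.01):
        w=q[(q[:,0]>=x0)&(q[:,0]<x0+.01)]
        if len(w)>3: print(round(x0,2),len(w),w.mean(0).round(4),w[:,1].min().round(3),w[:,1].max().round(3))
    # shelf top
    m=(abs(P[...,2]-.12)<.006)&(mask(im,(0,0,140),(180,60,255))>0)
    if m.sum()>100:
        r=cv2.minAreaRect((P[m][:,:2]*1000).astype(np.float32));print('shelf',m.sum(),r,cv2.boxPoints(r).round(1).tolist())
    m=mask(im,(95,150,60),(130,255,255)); 
    nn,l,st,ce=cv2.connectedComponentsWithStats(m)
    for i in range(1,nn):
        if st[i,4]>8: print('blue',ce[i].round(1),st[i,4],np.median(P[l==i],0).round(4))
E
```

```text
side
roi z pct [-0.0023011   0.00205607  0.07903461  0.09534211]
y 258 [ 0.4401 -0.2252  0.068 ] [ 0.174 -0.677  0.039] [ 0.442 -0.193  0.733]
g 184 [ 0.4851 -0.2248  0.0674] [ 0.484 -0.25   0.04 ] [ 0.487 -0.195  0.092]
b 182 [ 0.3952 -0.2264  0.0688] [ 0.394 -0.253  0.038] [ 0.397 -0.193  0.093]
tops 1021
0.39 268 [ 0.3964 -0.2698  0.09  ] -0.349 -0.192
0.4 220 [ 0.4033 -0.3049  0.0911] -0.366 -0.193
0.41 8 [ 0.411  -0.3603  0.0889] -0.365 -0.354
0.43 31 [ 0.4396 -0.2139  0.0876] -0.251 -0.09
0.44 207 [ 0.4438 -0.2208  0.0921] -0.257 -0.092
0.45 24 [ 0.4552 -0.1108  0.0871] -0.12 -0.103
0.46 35 [ 0.4646 -0.1226  0.0879] -0.129 -0.113
0.47 7 [ 0.4718 -0.1247  0.0895] -0.127 -0.122
0.48 154 [ 0.4863 -0.2242  0.0906] -0.255 -0.192
0.49 67 [ 0.4921 -0.23    0.0934] -0.256 -0.193
shelf 4833 ((892.4624633789062, 1111.455322265625), (2487.533935546875, 1719.9808349609375), 87.83293151855469) [[-13.899999618530273, -98.9000015258789], [1704.800048828125, -163.89999389648438], [1798.9000244140625, 2321.800048828125], [80.0999984741211, 2386.89990234375]]
blue [183.4 108.5] 12 [0.5877 0.8968
[... 273 characters left out ...]
 [ 0.486 -0.249  0.044] [ 0.487 -0.195  0.083]
tops 465
0.39 63 [ 0.3981 -0.2239  0.0945] -0.257 -0.192
0.4 95 [ 0.4031 -0.2235  0.0942] -0.257 -0.192
0.44 126 [ 0.4452 -0.2223  0.0942] -0.254 -0.191
0.45 29 [ 0.4504 -0.2249  0.0947] -0.254 -0.196
0.48 80 [ 0.4878 -0.2212  0.0921] -0.253 -0.191
0.49 72 [ 0.4926 -0.2223  0.0947] -0.254 -0.191
shelf 8265 ((727.8125, 65.78470611572266), (381.1177062988281, 222.49359130859375), 88.4259033203125) [[611.4000244140625, -121.5999984741211], [833.7999877929688, -127.80000305175781], [844.2999877929688, 253.1999969482422], [621.7999877929688, 259.29998779296875]]
blue [260.5 226.5] 51 [0.5869 0.1145 0.1041]
blue [302.8 227.8] 50 [0.5854 0.025  0.1034]
```

View pics/crop1.png

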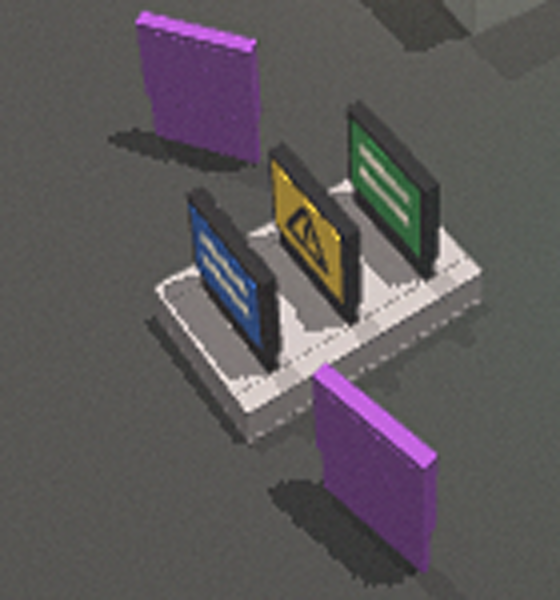

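The crop confirms it: the yellow card with the triangle stands in the middle slot of the grey rack, between blue (front) and green (back). The purple plates are outside the rack. Measured from depth, its top centre is at about (0.4455, -0.223, 0.094), and the rail seat is at about (0.614, 0.069). I'm setting out.

```bash
cat >> h.py <<'E'
from scipy.spatial.transform import Rotation as Ro
def to(p,yaw_y=None):
    """shift (tool mm) and turn (deg) from here to p with tool y at world angle yaw_y (deg)"""
    o=arm.get_obs();R=Ro.from_quat(o['tcp_rot']).as_matrix()
    s=R.T@(np.array(p)-o['eef_pos'])*1000; a=np.degrees(np.arctan2(R[1,1],R[0,1]))
    print('t',round(o['t'],2),'pos',o['eef_pos'].round(4),'yang',a.round(2),'tilt',np.degrees(np.arccos(-R[2,2])).round(2),'q',o['q'].round(2))
    print('shift',s.round(1),'turn',None if yaw_y is None else round(a-yaw_y,2))
E
python3 -m jog '[[0.42,-41,-24,-4,8],[0.42,-82,-49,-8,16],[0.42,-123,-73,-12,24],[0.42,-164,-98,-16,32],[0.42,-205,-122,-20,40]]' && python3 -c "
from h import *
to((.45,-.02,.26),0)"
```

```text
t: 0.65
eef_pos: [0.3553, 0.4098, 0.2426]
tcp_rot: [0.492, 0.871, -0.0, -0.0]
wrist_force: [1.6, 0.8, 0.4]
grip_width: 0.055
finger_force: 0.0
t 0.65 pos [0.3553 0.4098 0.2426] yang 31.12 tilt 0.01 q [-1.06  0.14  0.14  1.66 -0.02  1.35 -0.38]
shift [-416.9 -141.   -17.4] turn 31.12
```

```bash
python3 -m jog '[[0.42,-45,-15,-3,6],[0.42,-90,-30,-6,12],[0.42,-136,-46,-8,19],[0.42,-182,-61,-10,25],[0.42,-228,-77,-12,31]]' && python3 -c "
from h import *
to((.4455,-.205,.27),0)"
```

```text
t: 1.15
eef_pos: [0.4076, 0.175, 0.2545]
tcp_rot: [0.706, 0.708, 0.0, -0.0]
wrist_force: [1.1, -0.4, 0.1]
grip_width: 0.0367
finger_force: 0.0
t 1.15 pos [0.4076 0.175  0.2545] yang 0.2 tilt 0.02 q [-0.86 -0.11  0.33  1.88  0.04  1.37 -0.54]
shift [-380.1   36.5  -15.6] turn 0.2
```

```bash
python3 -m jog '[[0.42,-48,5,0,0],[0.42,-96,10,0,0],[0.42,-144,15,0,0],[0.42,-192,20,0,0],[0.42,-240,25,0,0]]' && python3 -m jog '[[0.42,-48,3,5,0],[0.42,-96,6,10,0],[0.42,-135,12,20,0],[0.42,-135,12,30,0],[0.42,-135,12,30,0]]' && python3 - <<'E'
from h import *
to((.4455,-.223,.16),0)
c=arm.get_calibration('wrist');im,d=arm.capture('wrist');cv2.imwrite('pics/w1.png',im);P=cloud(c,d)
m=(P[...,2]>.085)&(P[...,2]<.103)&(P[...,1]<-.185)&(P[...,1]>-.265)
n,l,st,ce=cv2.connectedComponentsWithStats(m.astype(np.uint8))
for i in range(1,n):
    if st[i,4]>60:
        q=P[l==i];r=cv2.minAreaRect((q[:,:2]*1000).astype(np.float32));print(ce[i].round(),st[i,4],q.mean(0).round(4),r)
E
```

```text
t: 1.65
eef_pos: [0.4342, -0.0648, 0.2546]
tcp_rot: [0.704, 0.71, 0.0, -0.0]
wrist_force: [0.6, -0.6, -0.3]
grip_width: 0.0364
finger_force: 0.0
t: 2.15
eef_pos: [0.4466, -0.198, 0.2232]
tcp_rot: [0.705, 0.709, -0.001, -0.001]
wrist_force: [-0.2, 0.0, 0.5]
grip_width: 0.0368
finger_force: 0.0
t 2.15 pos [ 0.4466 -0.198   0.2232] yang 0.34 tilt 0.15 q [-0.55 -0.    0.88  1.84  0.    1.3   0.34]
shift [-25.   -1.1  63.2] turn 0.34
[253. 254.] 929 [ 0.4004 -0.2175  0.0942] ((399.826416015625, -221.18939208984375), (9.827999114990234, 57.76113510131836), 0.8391492366790771)
[310. 260.] 1015 [ 0.4447 -0.2221  0.0947] ((444.57275390625, -223.69293212890625), (9.985845565795898, 63.867958068847656), 0.8101072311401367)
[367. 254.] 912 [ 0.4886 -0.2165  0.0943] ((489.4154968261719, -220.05441284179688), (10.201033592224121, 57.5890998840332), 0.7070591449737549)
```

View pics/w1.png

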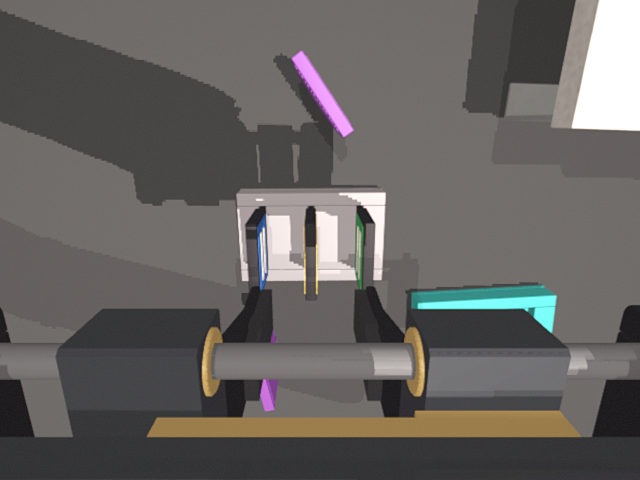

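In the wrist view the yellow plate's top edge is at (310,255), centred between the fingers, with blue at (258,250) and green at (366,250). The plate centre is (0.4446, -0.2237) with a yaw of 0.8°, so I'm descending with the narrow opening.

```bash
python3 -m jog '[[0.42,-25.5,-2,30,-0.5],[0.42,-25.5,-2,60,-0.5],[0.42,-25.5,-2,90,-0.5],[0.42,-25.5,-2,90,-0.5]]' && python3 -c "
from h import *
to((.4446,-.2237,.053),.8)"
```

```text
t: 2.6
eef_pos: [0.4442, -0.221, 0.1319]
tcp_rot: [0.7, 0.714, -0.001, -0.002]
wrist_force: [-0.6, -0.2, 1.1]
grip_width: 0.0368
finger_force: 0.0
t 2.6 pos [ 0.4442 -0.221   0.1319] yang 1.07 tilt 0.31 q [-0.47  0.16  0.92  1.94 -0.14  1.11  0.53]
shift [-2.8  0.8 78.9] turn 0.27
```

```bash
python3 -m jog '[[0.42,-2,0.5,25,0.3],[0.42,-2.5,0.5,50,0.3],[0.42,-2.5,0.5,70,0.3],[0.42,-2.5,0.5,79,0.3],[0.42,-2.5,0.5,79,0.3]]' && python3 -m jog '[[0.42,0,0,0,0],[0.42,0,0,0,0]]' && python3 -c "
from h import *
to((.4446,-.2237,.053),.8)"
```

```text
t: 3.1
eef_pos: [0.4467, -0.2249, 0.0559]
tcp_rot: [0.703, 0.712, 0.0, -0.0]
wrist_force: [0.1, -0.2, -0.4]
grip_width: 0.0366
finger_force: 0.0
t: 3.3
eef_pos: [0.4473, -0.2257, 0.0568]
tcp_rot: [0.703, 0.711, 0.001, 0.001]
wrist_force: [0.7, 0.9, 0.0]
grip_width: 0.0367
finger_force: 0.0
t 3.3 pos [ 0.4473 -0.2257  0.0568] yang 0.67 tilt 0.11 q [-0.39  0.31  0.87  2.   -0.29  0.95  0.64]
shift [ 2.1 -2.6  3.8] turn -0.13
```

```bash
python3 -m jog '[[0.42,2,-2.5,3.5,0],[0.42,2,-2.5,3.5,0],[0.42,2,-2.5,3.5,0]]' && python3 -m jog '[[0.05,0,0,0,0],[0.05,0,0,0,0],[0.05,0,0,0,0],[0.05,0,0,0,0],[0.05,0,0,0,0]]' 15 && python3 -m jog '[[0.05,0,0,0,0],[0.05,0,0,0,0],[0.05,0,0,0,0]]' 45 && python3 -c "
from h import *
to((.4446,-.2237,.2),.8)"
```

```text
t: 3.6
eef_pos: [0.4438, -0.2236, 0.0521]
tcp_rot: [0.703, 0.711, 0.0, -0.0]
wrist_force: [-0.4, 0.2, 0.9]
grip_width: 0.0363
finger_force: 0.0
t: 4.1
eef_pos: [0.4438, -0.2238, 0.052]
tcp_rot: [0.703, 0.711, 0.0, -0.0]
wrist_force: [-0.4, -0.5, -0.4]
grip_width: 0.0089
finger_force: 15.0
t: 4.4
eef_pos: [0.4438, -0.2238, 0.052]
tcp_rot: [0.703, 0.711, 0.0, -0.0]
wrist_force: [0.4, -0.0, -0.1]
grip_width: 0.0085
finger_force: 45.0
t 4.4 pos [ 0.4438 -0.2238  0.052 ] yang 0.65 tilt 0.0 q [-0.39  0.31  0.87  2.02 -0.29  0.94  0.64]
shift [ 1.00e-01  8.00e-01 -1.48e+02] turn -0.15
```

```bash
python3 -m jog '[[0.05,0,0,-10,0],[0.05,0,0,-30,0],[0.05,0,0,-60,0],[0.05,0,0,-100,0],[0.05,0,0,-145,0]]' && python3 -m jog '[[0.05,0,0,-40,0],[0.05,0,0,-75,0],[0.05,0,0,-75,0]]' && python3 -c "
from h import *
to((.56,.05,.27),-1.57)"
```

```text
t: 4.9
eef_pos: [0.4427, -0.224, 0.1984]
tcp_rot: [0.703, 0.711, -0.001, -0.001]
wrist_force: [1.5, 0.7, -0.1]
grip_width: 0.0085
finger_force: 45.0
t: 5.2
eef_pos: [0.4452, -0.2249, 0.2767]
tcp_rot: [0.703, 0.711, 0.002, 0.003]
wrist_force: [0.7, -0.2, -0.8]
grip_width: 0.0089
finger_force: 45.0
t 5.2 pos [ 0.4452 -0.2249  0.2767] yang 0.6 tilt 0.39 q [-0.56 -0.03  0.94  1.75  0.02  1.41  0.39]
shift [273.7 117.6   7.4] turn 2.17
```

```bash
python3 -m jog '[[0.05,30,12,0,0],[0.05,70,30,0,0.5],[0.05,113,48,0,1],[0.05,156,66,0,1.5],[0.05,199,84,0,2]]' && python3 -m jog '[[0.05,43,19,3,0],[0.05,70,30,5,0],[0.05,70,30,5,0],[0.05,70,30,5,0],[0.05,70,30,5,0]]' && python3 - <<'E'
from h import *
to((.614,.069,.27),-1.57)
for n in('wrist','top'):
    c=arm.get_calibration(n);im,d=arm.capture(n);cv2.imwrite(f'pics/{n}2.png',im);np.save(f'pics/{n}2.npy',d);np.save(f'pics/{n}2c.npy',c)
E
```

```text
t: 5.7
eef_pos: [0.5255, -0.0224, 0.2718]
tcp_rot: [0.716, 0.698, -0.0, -0.0]
wrist_force: [0.5, 0.2, -0.7]
grip_width: 0.0086
finger_force: 45.0
t: 6.2
eef_pos: [0.5568, 0.0437, 0.2671]
tcp_rot: [0.716, 0.698, -0.0, 0.0]
wrist_force: [0.1, -0.4, -0.3]
grip_width: 0.0088
finger_force: 45.0
t 6.2 pos [0.5568 0.0437 0.2671] yang -1.48 tilt 0.02 q [-0.79  0.18  0.72  1.61 -0.12  1.4  -0.08]
shift [26.8 56.5 -2.9] turn 0.09
```

View pics/wrist2.png

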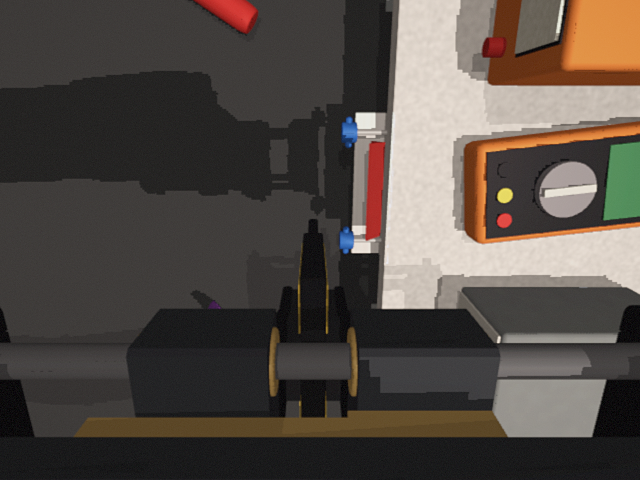

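The wrist view shows the holder edge-on at (313,270), the red lip at (375,190), the thumbscrews at (348,131) and (346,240), and the shelf's front edge at column ≈385–395. I'll measure the edge relative to the holder in this one image.

```bash
cat > edge.py <<'E'
from h import *
def edge(c,im,d,ylo,yhi):
    """shelf front edge by white/dark boundary at z=.12 -> line x=a*y+b (sub-pixel by gradient)"""
    g=cv2.GaussianBlur(im.max(2),(3,3),0).astype(float);P=cloud(c,d);pts=[]
    w=(abs(P[...,2]-.12)<.008)&(mask(im,(0,0,110),(180,50,255))>0)
    for v in range(0,330):
        cols=np.where(w[v])[0]
        if len(cols)<30: continue
        u0=cols[0]
        if P[v,u0,0]<.58 or not ylo<P[v,u0,1]<yhi: continue
        pts.append((u0-.5,v))
    X=plane(c,np.array(pts),.12);a,b=np.polyfit(X[:,1],X[:,0],1)
    r=X[:,0]-a*X[:,1]-b;k=abs(r)<.002;a,b=np.polyfit(X[k,1],X[k,0],1)
    return a,b,k.sum(),len(r),(X[k,0]-a*X[k,1]-b).std()
E
python3 - <<'E'
from edge import *
for n in('wrist',):
    c=np.load(f'pics/{n}2c.npy',allow_pickle=True).item();im=cv2.imread(f'pics/{n}2.png');d=np.load(f'pics/{n}2.npy');P=cloud(c,d)
    for r in((-.1,.3),(.11,.25)):
        try:
            a,b,*k=edge(c,im,d,*r);print(r,'yaw',-np.degrees(a).round(2),'x at y=.07',round(a*.07+b,4),k)
        except Exception as e: print(r,e)
    nn,l,st,ce=cv2.connectedComponentsWithStats(mask(im,(100,150,60),(125,255,255)))
    for i in range(1,nn):
        if st[i,4]>40: print('screw',ce[i].round(1),plane(c,ce[i],.098).round(4),np.median(P[l==i],0).round(4))
    m=(mask(im,(0,150,60),(5,255,255))>0);m[:, :340]=0;m[:,390:]=0
    q=P[m];print('lip',np.percentile(q,[2,50,98],0).round(4))
    H=P[200:300,295:332].reshape(-1,3);H=H[(H[:,2]>.2)&(H[:,2]<.4)];h=H[(H[:,2]>.225)]
    print('holder',len(H),np.percentile(H,[1,50,99],0).round(4))
    for z in np.arange(.24,.33,.01):
        s=H[abs(H[:,2]-z)<.005]
        if len(s)>5: print(z.round(3),len(s),np.percentile(s[:,0],[2,50,98]).round(4),s[:,1].max().round(4))
E
```

```text
(-0.1, 0.3) yaw -1.63 x at y=.07 0.6164 [np.int64(305), 309, np.float64(0.0002893445170583358)]
(0.11, 0.25) yaw -1.8 x at y=.07 0.6162 [np.int64(138), 138, np.float64(0.00021868762190732947)]
screw [348.4 131.9] [[0.5878 0.1143 0.098 ]] [0.5871 0.1145 0.1053]
screw [345.5 239.7] [[0.5853 0.0237 0.098 ]] [0.5849 0.0262 0.1052]
lip [[0.5996 0.0328 0.1091]
 [0.6066 0.0712 0.1184]
 [0.614  0.1058 0.1257]]
holder 1940 [[0.5506 0.0527 0.2255]
 [0.5581 0.075  0.2978]
 [0.565  0.0758 0.3113]]
0.24 52 [0.5558 0.5583 0.5603] 0.0736
0.25 18 [0.5559 0.5578 0.5601] 0.0738
0.26 119 [0.5538 0.5584 0.5624] 0.0758
0.27 215 [0.55   0.558  0.5656] 0.0759
0.28 198 [0.5506 0.5584 0.5651] 0.0758
0.29 225 [0.5534 0.5584 0.5629] 0.0759
0.3 272 [0.5535 0.5581 0.5629] 0.076
0.31 775 [0.5532 0.5581 0.5628] 0.0759
```

The holder's x is 0.5573 at the TCP's y, against an edge x of 0.6163, and the rail middle is at y≈0.0695. Target TCP is (0.6125, 0.0695), which puts the foot about 3.3 mm in front of the edge, at yaw -1.65°.

```bash
python3 -c "
from h import *
to((.6125,.0695,.18),-1.65)"; python3 -m jog '[[0.05,10,20,0,0.2],[0.05,20,40,0,0.2],[0.05,24,56.5,0,0.2],[0.05,24,56.5,20,0.2],[0.05,24,56.5,40,0.2]]' && python3 -m jog '[[0.05,0,0,20,0],[0.05,0,0,38,0],[0.05,0,0,38,0],[0.05,0,0,38,0],[0.05,0,0,38,0]]' && python3 - <<'E'
from edge import *
to((.6125,.0695,.18),-1.65)
n='wrist'
c=arm.get_calibration(n);im,d=arm.capture(n);cv2.imwrite(f'pics/{n}3.png',im);P=cloud(c,d)
a,b,*k=edge(c,im,d,-.1,.3);print('yaw',-np.degrees(a).round(2),'x at y=.07',round(a*.07+b,4),k)
H=P[150:330,200:440].reshape(-1,3);H=H[(H[:,2]>.14)&(abs(H[:,0]-.613)<.02)&(H[:,1]>.08)&(H[:,1]<.11)]
for z in np.arange(.14,.24,.01):
    s=H[abs(H[:,2]-z)<.005]
    if len(s)>5: print(z.round(3),len(s),np.percentile(s[:,0],[2,50,98]).round(4),s[:,1].max().round(4))
E
```

```text
t 6.3 pos [0.5569 0.0439 0.2673] yang -1.48 tilt 0.03 q [-0.79  0.18  0.72  1.6  -0.12  1.4  -0.08]
shift [27.  54.9 87.4] turn 0.17
t: 6.8
eef_pos: [0.6147, 0.067, 0.2269]
tcp_rot: [0.717, 0.697, 0.0, 0.0]
wrist_force: [-0.2, 0.2, -0.0]
grip_width: 0.0086
finger_force: 45.0
t: 7.3
eef_pos: [0.6148, 0.0678, 0.1904]
tcp_rot: [0.717, 0.697, 0.001, 0.0]
wrist_force: [-0.3, -1.2, -0.1]
grip_width: 0.0088
finger_force: 45.0
t 7.3 pos [0.6148 0.0678 0.1904] yang -1.58 tilt 0.11 q [-0.72  0.39  0.69  1.56 -0.26  1.29 -0.02]
shift [ 1.7 -2.4 10.4] turn 0.07
yaw -1.52 x at y=.07 0.6166 [np.int64(28), 330, np.float64(4.555532654705818e-17)]
0.15 43 [0.6138 0.6159 0.6185] 0.0977
0.16 54 [0.6139 0.6159 0.6185] 0.0977
0.17 33 [0.614  0.6164 0.6184] 0.0977
0.18 73 [0.612  0.6164 0.6207] 0.0999
0.19 149 [0.6111 0.616  0.6204] 0.0997
0.2 173 [0.6117 0.6164 0.6207] 0.1001
0.21 205 [0.6113 0.616  0.6209] 0.0999
0.22 254 [0.6112 0.6161 0.6209] 0.1
0.23 1716 [0.6111 0.6159 0.6205] 0.1002
```

View pics/wrist3.png

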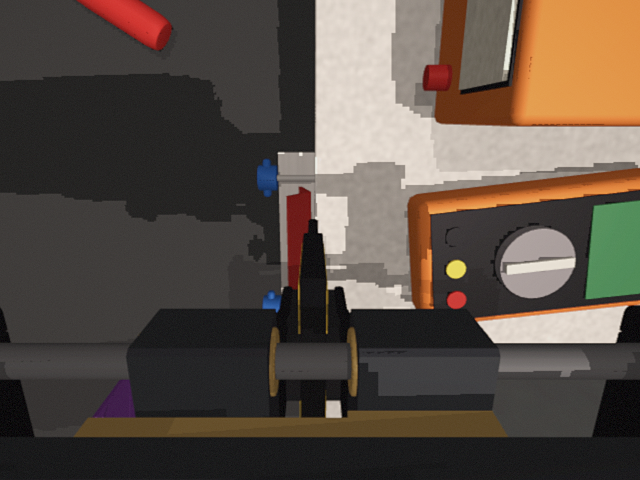

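```bash
python3 -m jog '[[0.05,1.5,-2,2,0.1],[0.05,1.5,-2,2,0.1],[0.05,1.5,-2,2,0.1]]' >/dev/null; python3 - <<'E'
from edge import *
to((.6125,.0695,.18),-1.65)
n='wrist'
c=arm.get_calibration(n);im,d=arm.capture(n);P=cloud(c,d)
w=mask(im,(0,0,110),(180,50,255))>0
g=im.max(2).astype(float)
pts=[]
for v in range(5,130):
    s=g[v,290:345];t=(s[:8].mean()+s[-15:].mean())/2;i=np.where(s>t)[0][0];pts.append((290+i-1+(t-s[i-1])/(s[i]-s[i-1]),v))
X=plane(c,np.array(pts),.12);a,b=np.polyfit(X[:,1],X[:,0],1);print('yaw',-np.degrees(a).round(2),'edge x at y .07/.1',round(a*.07+b,4),round(a*.1+b,4),X[:,1].min(),X[:,1].max(),(X[:,0]-a*X[:,1]-b).std())
H=P[150:330,200:440].reshape(-1,3);H=H[(H[:,2]>.14)&(abs(H[:,0]-.613)<.02)&(H[:,1]>.085)&(H[:,1]<.11)]
for z in (.15,.16,.2,.21,.22):
    s=H[abs(H[:,2]-z)<.005]
    if len(s)>5: print(z,len(s),np.percentile(s[:,0],[2,50,98]).round(4),s[:,1].max().round(4))
E
```

```text
t 7.65 pos [0.6122 0.0698 0.1872] yang -1.64 tilt 0.02 q [-0.72  0.39  0.69  1.57 -0.25  1.28 -0.02]
shift [-0.3  0.3  7.2] turn 0.01
yaw -1.77 edge x at y .07/.1 0.6164 0.6173 0.14557136664185286 0.20659637732937358 3.468616071120587e-05
0.15 51 [0.6112 0.6133 0.6159] 0.0997
0.16 49 [0.6113 0.6138 0.6158] 0.0998
0.2 180 [0.6087 0.6135 0.6181] 0.1021
0.21 225 [0.6087 0.6136 0.6182] 0.1022
0.22 271 [0.6089 0.6139 0.6184] 0.1021
```

Edge and holder are both measured at y=0.1: the holder's centre is 3.6 mm in front of the edge and centred along the rail. I'm going down into the mouth.

```bash
python3 -m jog '[[0.05,0,0,7,0],[0.05,0,0,14,0],[0.05,0,0,20,0],[0.05,0,0,24,0],[0.05,0,0,24,0]]' && python3 -m jog '[[0.05,0,0,3,0],[0.05,0,0,6,0],[0.05,0,0,8,0],[0.05,0,0,8,0]]' && python3 -c "
from h import *
to((.6125,.0695,.136),-1.65)"
```

```text
t: 8.2
eef_pos: [0.6119, 0.0696, 0.1622]
tcp_rot: [0.717, 0.697, -0.001, -0.0]
wrist_force: [0.0, 0.6, 0.1]
grip_width: 0.0084
finger_force: 45.0
t: 8.6
eef_pos: [0.6137, 0.0697, 0.1565]
tcp_rot: [0.717, 0.697, 0.002, 0.001]
wrist_force: [2.4, 0.1, 6.9]
grip_width: 0.0087
finger_force: 45.0
t 8.6 pos [0.6137 0.0697 0.1565] yang -1.65 tilt 0.2 q [-0.72  0.41  0.68  1.6  -0.27  1.22 -0.01]
shift [-0.2 -1.2 20.5] turn -0.0
```

```bash
python3 -m jog '[[0.05,0,0,2,0],[0.05,0,0,4,0],[0.05,0,0,6,0],[0.05,0,0,6,0]]' && python3 -m jog '[[0.05,0,0,2,0],[0.05,0,0,4,0],[0.05,0,0,6,0],[0.05,0,0,6,0]]' && python3 -c "
from h import *
to((.6125,.0695,.136),-1.65)"
```

```text
t: 9.0
eef_pos: [0.6133, 0.0697, 0.1493]
tcp_rot: [0.717, 0.697, 0.001, 0.001]
wrist_force: [5.2, 0.7, 1.4]
grip_width: 0.0088
finger_force: 45.0
t: 9.4
eef_pos: [0.6131, 0.0696, 0.1431]
tcp_rot: [0.717, 0.697, 0.001, 0.001]
wrist_force: [4.7, 0.3, -0.5]
grip_width: 0.0087
finger_force: 45.0
t 9.4 pos [0.6131 0.0696 0.1431] yang -1.65 tilt 0.11 q [-0.71  0.43  0.68  1.62 -0.28  1.2  -0.  ]
shift [-0.2 -0.6  7.1] turn -0.0
```

```bash
python3 -m jog '[[0.05,0,0.7,1.5,0],[0.05,0,0.7,3,0],[0.05,0,0.7,4.5,0],[0.05,0,0.7,4.5,0]]' && python3 -m jog '[[0.05,0,0,0.8,0],[0.05,0,0,1.5,0],[0.05,0,0,1.5,0]]' && python3 -c "
from h import *
to((.6125,.0695,.136),-1.65)"
```

```text
t: 9.8
eef_pos: [0.6133, 0.0696, 0.1384]
tcp_rot: [0.717, 0.697, 0.0, 0.0]
wrist_force: [5.2, 0.2, -0.7]
grip_width: 0.0089
finger_force: 45.0
t: 10.1
eef_pos: [0.6134, 0.0696, 0.137]
tcp_rot: [0.717, 0.697, 0.0, 0.0]
wrist_force: [5.2, -0.3, 1.2]
grip_width: 0.0086
finger_force: 45.0
t 10.1 pos [0.6134 0.0696 0.137 ] yang -1.65 tilt 0.06 q [-0.71  0.43  0.68  1.62 -0.29  1.19  0.  ]
shift [-0.2 -0.9  1. ] turn -0.0
```

```bash
for i in 1; do python3 -m jog '[[0.05,0,0.3,0.5,0],[0.05,0,0.3,1,0],[0.05,0,0.3,1,0]]'; python3 -m jog '[[0.05,0,0,0.5,0],[0.05,0,0,0.5,0],[0.05,0,0,0.5,0]]'; done
```

```text
t: 10.4
eef_pos: [0.6135, 0.0696, 0.1361]
tcp_rot: [0.717, 0.697, 0.0, 0.0]
wrist_force: [5.1, -0.6, 0.8]
grip_width: 0.0084
finger_force: 45.0
t: 10.7
eef_pos: [0.6136, 0.0696, 0.136]
tcp_rot: [0.717, 0.697, 0.0, 0.0]
wrist_force: [4.3, -0.5, 5.0]
grip_width: 0.0092
finger_force: 45.0
```

```bash
python3 -m jog '[[0.05,0,0.2,0.4,0],[0.05,0,0.2,0.4,0],[0.05,0,0.2,0.4,0]]'; python3 -m jog '[[0.05,0,0,0,0],[0.05,0,0,0,0]]'
```

```text
t: 11.0
eef_pos: [0.6137, 0.0696, 0.136]
tcp_rot: [0.717, 0.697, 0.0, 0.0]
wrist_force: [1.9, 0.5, 8.3]
grip_width: 0.0089
finger_force: 45.0
t: 11.2
eef_pos: [0.6137, 0.0696, 0.136]
tcp_rot: [0.717, 0.697, 0.0, 0.0]
wrist_force: [1.8, 0.3, 8.9]
grip_width: 0.0086
finger_force: 45.0
```

```bash
python3 -m jog '[[0.05,0,0,0.15,0],[0.05,0,0,0.15,0],[0.05,0,0,0.15,0]]'; python3 - <<'E'
from h import *
c=arm.get_calibration('wrist');im,d=arm.capture('wrist');P=cloud(c,d)
H=P[150:330,200:440].reshape(-1,3);H=H[(H[:,2]>.125)&(abs(H[:,0]-.613)<.02)&(H[:,1]>.085)&(H[:,1]<.11)]
for z in (.13,.14,.15,.16,.17):
    s=H[abs(H[:,2]-z)<.005]
    if len(s)>5: print(z,len(s),np.percentile(s[:,0],[2,50,98]).round(4),s[:,1].max().round(4))
print('top z',np.percentile(H[:,2],[50,90]))
s,_=arm.capture('side');cv2.imwrite('pics/fin.png',np.hstack([cv2.resize(s[110:270,250:450],(400,320),interpolation=2),cv2.resize(im,(400,320))]))
F=[]
for i in range(8): F.append(arm.get_obs()['wrist_force']);arm.capture('side')
print(np.mean(F,0),np.std(F,0))
E
```

```text
t: 11.5
eef_pos: [0.6137, 0.0696, 0.136]
tcp_rot: [0.717, 0.697, 0.0, 0.0]
wrist_force: [1.2, 0.1, 10.4]
grip_width: 0.0087
finger_force: 45.0
0.13 141 [0.5975 0.6145 0.6195] 0.1022
0.14 161 [0.6107 0.615  0.6198] 0.1017
0.15 188 [0.6101 0.615  0.6195] 0.1017
0.16 226 [0.6102 0.615  0.6197] 0.1018
0.17 304 [0.6099 0.6154 0.6198] 0.1019
top z [0.17989694 0.22041553]
[ 1.15955505  0.07736516 10.49901873] [0.20381077 0.48266165 0.40088416]
```

View pics/fin.png

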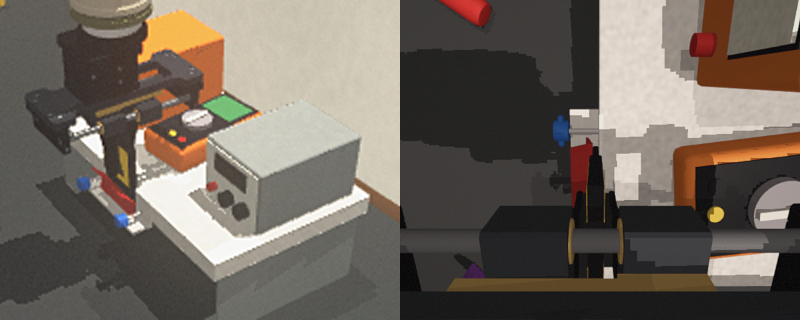

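The side view shows the holder upright behind the red lip, between the two blue thumbscrews and still gripped, with the multimeter and supplies untouched. Its top is at 0.179 m (expected 0.178), the push is 10.5 N against a hard stop, and it is still and upright, so I'm handing in.

```bash
python3 -c "
from station import arm
print(arm.job_done())"
```

```text
the job is handed in; nothing more can be done
None
```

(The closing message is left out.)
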